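# Close a loaded sterilising box and lift off its dust cover

### The arm

A 7-joint arm with a two-finger parallel gripper is mounted at the origin on a cart in front of the work surface, level with it; the furniture and walls round the work are solid. World frame = base frame: x ahead of the robot, y to its left, z up, the work surface at z = 0. Lengths are in m, angles in rad, forces in N, time in s.
With the tool pointing down it reaches from about 0.425 to 0.925 m from the base axis. Payload 6.8 kg.
Tool frame: the origin (TCP) lies at the very end of the fingers, on their centre line; the grasp point (between the pads) lies bot.grip_point_offset behind it (bot.grip_point_offset is the distance from the TCP to the grasp point, in m); z points along the fingers, y is the line along which they close (so a half turn about z gives the same grasp; the last joint's range is limited). The gripper opens to 85 mm and grips with 20 to 120 N. Pads are 22 mm wide; open, the fingers measure 114 mm over their backs; the gripper's body (76 mm by 85 mm) begins 54 mm behind the grasp point. The pads swing forward as they close: fully open they stand 13 mm farther back than shut.
Start: joints at [1.026, 0.477, 0.022, 1.555, -0.011, 1.109, -0.083], TCP at [0.286, -0.612, 0.231] pointing down, gripper open.
Joint ranges: [-2.96, 2.96], [-0.34, 2.1], [-1.41, 1.46], [0.24, 2.44], [-1.37, 4.51], [0.17, 1.92], [-2.96, 2.96]. Speed limits (rad/s): [2.39, 2.39, 3.14, 3.14, 3.14, 3.14, 3.14].

### API

Orientations are given as a unit quaternion [w, x, y, z].
In Python, from station import bot, imaging gives the robot as it stands. The module is installed in compiled form; this text tells all that it offers.
- The arm moves only by the tool carry_out, never from a script. Its argument "targets" is one flat list of numbers, 5 for each row, row after row: the closure in counts, from 0 (fully open) to 255 (shut), then the shift along the world's x, y, z in mm, then the turn about the world's z in degrees. A call has 1 to 20 rows; each row shifts and turns the commanded pose from where the row before left it; what a row does not reach is not made up. A row lasts 1/10 s, in which the tool goes at most 50 mm and 8.59 degrees, less where a joint would pass 70% of its speed; a pose out of reach is approached as far as the arm can. A call is refused whole if a number of a shift passes 50 or a number of a turn 8.59, either way. A call with a gripper value outside its range is refused whole. The fingers move at their own pace and stop on an object; "newtons" is the grip in N (left out, the last holds). Time passes only in rows, so rows that do not move let the fingers close. It gives the time, the measured TCP pose, the force, the opening and the grip force at its end, in the units of the state.
- bot.get_obs(): the state, without advancing time (a new reading comes with each control period).
- imaging.read_camera(name): name is "side" or "top" or "wrist"; returns a dict with "frame" (400x640x3 uint8, red, green, blue), "fov_y" (degrees; the focal length in pixels is half the picture's height over the tangent of half this angle, whatever the lens; pixels are square), "cx", "cy" (the principal point, pixels), "k1" (the pictures are not rectified: a ray, as slopes to the right and down, at radius r is drawn at 1 + k1 r^2 times it, then the intrinsics apply), "pose" (4x4, takes a point from camera to world coordinates); the wrist camera has in their place "tool_from_camera" (4x4, takes a point from camera to tool coordinates, whose origin is the TCP and whose axes are the flange's). Camera axes: x right, y up, looking along -z (the intrinsics and any distortion apply to the point x, -y, -z); pixel columns grow to the right and rows downward; lengths in m; the calibration is good to about 2 mm. A picture is of the moment at which its call begins: read the wrist's pose just before it. There is no depth.
- bot.hand_in(): hands the job in; it is judged then, once.
The state is a dict: "t": time; "q": joint angles; "joint_vel": joint speeds; "joint_torque": joint torques, N m; "eef_pos": TCP position; "tool_rot": TCP orientation; "contact_force": force on the tool from outside, world axes, zero at the start; "torque": the same for the moment, N m; "gripper_width": opening from 0.0 (shut) to 1.0 (fully open); "grasp_force": force on a finger pad.
Only numpy, scipy, OpenCV 4.12 (cv2) and the standard library are available. Lean on these libraries where they do the work, as an engineer would, in place of code of your own. Each camera call takes 0.05 s, during which the arm holds its last target. There are 200 camera calls.

### The job

The instrument box is loaded and must be closed for the autoclave: carry the nested lid pair by the blue cover's handle from the mat onto the box and seat it fully home, with the cover still clipped on, then swing both end latches fully upright so that they hook over the rim of the inner lid. Then pull the blue dust cover straight up off the inner lid so that steam can reach the vents, leaving the inner lid seated and both latches closed. Finish with the cover still in the gripper, held level and still about ten centimetres above the closed box, touching nothing else, and leave the tape roll, marker, timer and beaker where they are.

Things in the scene. Friction and masses are not known exactly. Their poses are not given: they have to be found in the camera images.
- tub: Open aluminium instrument box fixed to the worktop, 92 (x) x 150 (y) x 50 mm high, walls and floor 4 mm, so its opening is 84 x 142 mm; two tweezers lie inside. Origin: centre of its underside, z up, y along its length. A latch sits at the middle of each end (+y and -y).
- tub_rim (a point): Centre of the box's opening, at the height of its rim, 50 mm above the box's origin; axes as the box.
- inner_lid: Vented inner lid, aluminium, about 0.12 kg: flange 92 (x) x 150 (y) x 4 mm, below it a red gasketed plug 80 x 138 mm, 10 mm deep with a rounded lower edge, above it a raised vent housing 66 x 110 x 12 mm. Origin: centre of the underside of the plug, z up, y along its length. Seated, the flange rests on the box's rim: origin 40 mm above the box's origin, centred, length along the box's y (either way round).
- inner_lid_top (a point): Centre of the inner lid, at the height of the flange's upper face (14 mm above the lid's origin).
- dust_cover: Blue dust cover, about 0.2 kg: inverted tray 88 (x) x 120 (y) x 22 mm with a handle on top. It sits over the vent housing and rests on the inner lid's flange; two sprung roller catches in its long sides grip a bead of the housing, strongly enough to carry the inner lid when the cover is lifted; they let go at a pull of roughly 6 to 12 N beyond the cover's weight, after about 5 mm of travel. Origin: centre of its underside (nested: at inner_lid_top), z up, y along its length.
- cover_grip (a point): Middle of the cover's handle, a level bar 12 wide (x) x 84 long (y) x 10 mm high on two posts (at y = +-32 mm), its centre 48 mm above the cover's underside, with 21 mm of free height between bar and cover. Pinch it across its 12 mm width from above.
- latch_left (a joint): Angle of the latch at the box's +y end (rad): 0 = upright and hooked over the inner lid's flange (stop), growing as it swings outward, about 0.45 to 0.65 at the start, 0.75 at most. It stays where it is left; about 1.5 to 2 N at the tip moves it.
- latch_right (a joint): Angle of the latch at the box's -y end, likewise.
- latch_left_tip (a point): Axis of the smooth black roll (25 mm long along the box's x, 8 mm across) at the free end of the +y latch, a steel plate 24 mm wide and 3 mm thick; 46 mm from the hinge. Upright, the roll's axis is 85 mm from the box's centre along y and 75 mm above the worktop, its outer side at 90 mm. Pushing the roll inward and level from outside swings the latch up.
- latch_right_tip (a point): Black tip of the -y latch, likewise.
- latch_left_hinge (a point): Hinge axis (along the box's x) of the +y latch: 81 mm from the box's centre, 30 mm above its underside. The hook, 25 to 29 mm above it, reaches 14 mm inward when the latch is upright.
- latch_right_hinge (a point): Hinge axis of the -y latch, likewise at the -y end.
- mat: Teal silicone mat 130 x 190 x 4 mm, fixed, on which the nested lids wait. Origin: centre of its underside.
- tape_roll: Bystander: green roll of tape, 72 mm across, 19 mm high. Origin: centre of its underside.
- marker_2: Bystander: white felt marker with a blue cap, 135 mm long, lying down. Origin: under its middle.
- lab_timer: Bystander: grey digital timer, 62 x 66 x 20 mm. Origin: centre of its underside.
- beaker_b: Bystander: small glass beaker, 54 mm across, 70 mm high. Origin: centre of its underside.
Mind the look-alikes: they are no part of the job. Of the things like the dust_cover, leave any that is green, pink or red; of the rest the smaller one is meant.

How it is judged:
By the outcome, as a careful person would: the job done as asked, in the order asked, and still so for the second after the job is handed in, while the arm keeps its last pose, push and grip.
It also fails if it takes over 72 s, if anything falls off the work surface, if the arm or the gripper's body presses on something with over 40 N, if the wrist force passes 120 N, or if a joint passes its speed limit or range.

## Working session

There is one attempt and no reset: what is moved stays moved. The work goes in short steps, Python scripts to look and compute and a tool call to move; the robot and the scene stay as the last step left them, time stands still between calls to the robot, and variables do not carry over. Pictures are saved under pics/ and viewed, at most 12 in all, crops included, and the job is handed in when it is done.

Besides the shell and the picture viewer there is one more tool, called after ">>>" by a JSON object that holds its "name" and its "arguments". carry_out: Moves the arm, as the interface text tells. Its arguments: {"type":"object","properties":{"targets":{"type":"array","items":{"type":"number"}},"newtons":{"type":"number"}},"required":["targets"]}

```bash
mkdir -p pics
cat > h.py <<'E'
import numpy as np, cv2
from station import bot, imaging
from scipy.spatial.transform import Rotation as R
def cam(n):
    o=bot.get_obs(); c=imaging.read_camera(n)
    if 'pose' not in c:
        T=np.eye(4); q=o['tool_rot']; T[:3,:3]=R.from_quat([q[1],q[2],q[3],q[0]]).as_matrix(); T[:3,3]=o['eef_pos']
        c['pose']=T@c['tool_from_camera']
    return c
def save(c,f): cv2.imwrite(f,c['frame'][:,:,::-1])
def K(c):
    f=200/np.tan(np.radians(c['fov_y'])/2); return np.array([[f,0,c['cx']],[0,f,c['cy']],[0,0,1.]]),np.array([c['k1'],0,0,0])
def ray(c,u,v):
    k,d=K(c); p=cv2.undistortPoints(np.array([[[u,v]]],float),k,d)[0,0]
    P=c['pose']; r=P[:3,:3]@np.array([p[0],-p[1],-1]); return P[:3,3],r/np.linalg.norm(r)
def atz(c,u,v,z):
    o,r=ray(c,u,v); return o+r*(z-o[2])/r[2]
def proj(c,X):
    k,d=K(c); P=np.linalg.inv(c['pose']); X=np.atleast_2d(X); Y=(P[:3,:3]@X.T).T+P[:3,3]; Y=Y*[1,-1,-1]
    return cv2.projectPoints(Y,np.zeros(3),np.zeros(3),k,d)[0][:,0]
def tri(*cr):
    A=np.zeros((3,3));b=np.zeros(3)
    for c,u,v in cr:
        o,r=ray(c,u,v);M=np.eye(3)-np.outer(r,r);A+=M;b+=M@o
    return np.linalg.solve(A,b)
E
python3 - <<'E'
from h import *
import pickle
for n in('top','side'):
    c=cam(n); pickle.dump(c,open(n+'.pkl','wb')); save(c,f'pics/{n}0.png'); print(n,c['pose'].round(3).tolist(),c['fov_y'],c['k1'])
o=bot.get_obs();print(o,bot.grip_point_offset)
E
```

```text
top [[0.014, 0.993, -0.113, 0.368], [-1.0, 0.015, 0.013, 0.176], [0.014, 0.113, 0.993, 1.624], [0.0, 0.0, 0.0, 1.0]] 46.1222649887139 -0.02685860184373683
side [[0.968, 0.136, -0.211, 0.113], [-0.251, 0.551, -0.796, -1.355], [0.008, 0.823, 0.568, 1.168], [0.0, 0.0, 0.0, 1.0]] 42.10659911376196 -0.14238675891438438
{'t': 0.1, 'q': array([ 1.02591345,  0.47773851,  0.02233732,  1.55634706, -0.01149936,
        1.10928869, -0.08306552]), 'joint_vel': array([ 0.00010014,  0.00123225,  0.00340948, -0.00372572,  0.00010115,
       -0.00164092,  0.00210272]), 'joint_torque': array([ 4.24347381e-03, -5.97759283e+01,  1.61348607e+00, -2.81953812e+01,
        1.28523240e-02,  4.97762507e-03, -3.84472912e-06]), 'eef_pos': array([ 0.28531187, -0.61115221,  0.23041103]), 'tool_rot': array([-7.92148830e-04,  9.76240432e-01,  2.16688566e-01, -2.36698980e-04]), 'contact_force': array([-0.78701267, -0.15669696,  0.72197622]), 'torque': array([ 0.03687799, -0.04584926, -0.01463695]), 'grasp_force': 0.0, 'gripper_width': 1.000241902698807} 0.0187
```

View pics/top0.png

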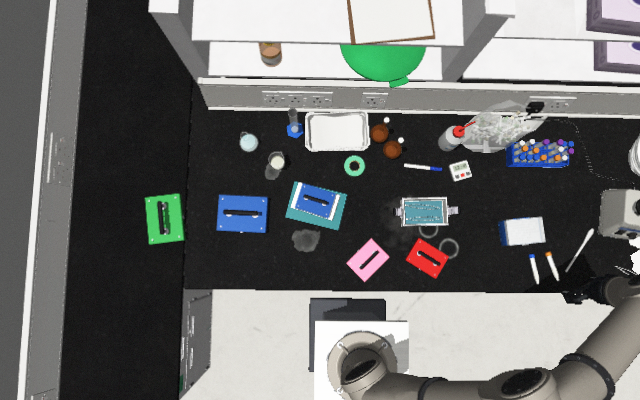

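View pics/side0.png

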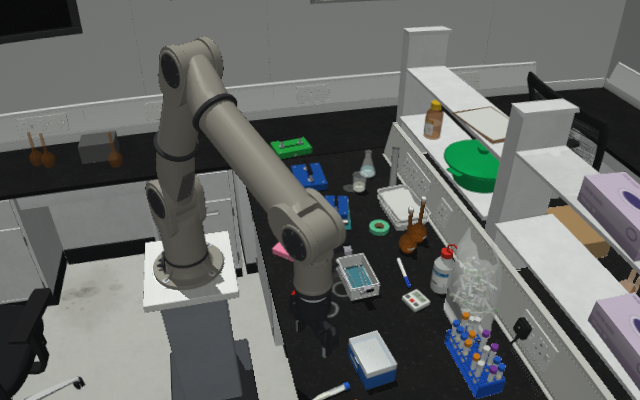

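The top picture shows the nested lid pair on the teal mat at about (316,200), the box with end latches at (427,212), a larger blue look-alike at (243,213), and pink and red look-alikes in front. The side picture shows the same scene partly hidden by the arm. I'll enlarge the top one.

Run:
```python
from h import *
import pickle
c=pickle.load(open('top.pkl','rb')); f=c['frame'][:,:,::-1]
a=cv2.resize(f[170:240,280:360],None,fx=7,fy=7,interpolation=cv2.INTER_CUBIC)
b=cv2.resize(f[170:240,387:467],None,fx=7,fy=7,interpolation=cv2.INTER_CUBIC)
im=np.vstack([a,b]); im=cv2.resize(im,None,fx=.6,fy=.6,interpolation=cv2.INTER_AREA)
cv2.imwrite('pics/crop.png',np.hstack([cv2.resize(a,(400,350)),cv2.resize(b,(400,350))]))
for n,u,v,z in [('lid',316,200,.06),('tub',427,212,.05),('beaker',277,160,.07),('tape',354,166,.02),('marker',423,167,.01),('timer',460,170,.02)]: print(n,atz(c,u,v,z).round(3))
```

```text
lid [0.553 0.161 0.06 ]
tub [ 0.52  -0.215  0.05 ]
beaker [0.685 0.294 0.07 ]
tape [0.679 0.031 0.02 ]
marker [ 0.682 -0.213  0.01 ]
timer [ 0.671 -0.34   0.02 ]
```

View pics/crop.png

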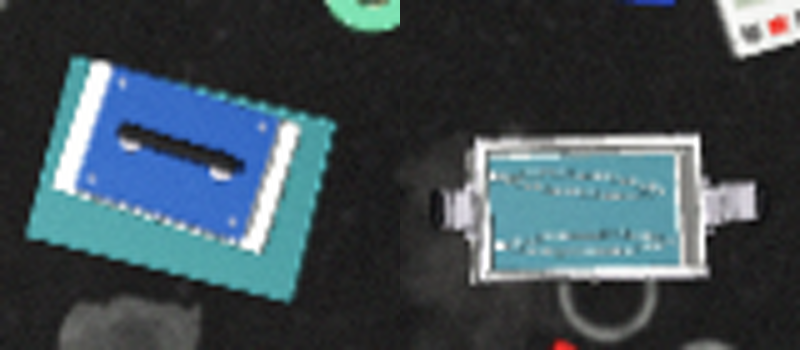

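The crop shows the handle from (118,129) to (244,167) and the box rim corners at about (473,137), (702,135), (708,276) and (471,281). The +y latch tip is on the left at about (440,208) and the -y tip on the right at about (752,202). I'll convert these to positions.

Run:
```python
from h import *
import pickle
c=pickle.load(open('top.pkl','rb'))
A=lambda x,y,z:atz(c,280+x/5,170+y/5,z); B=lambda x,y,z:atz(c,387+(x-400)/5,170+y/5,z)
a,b=A(118,129,.071),A(244,167,.071); d=a-b; print('handle',a.round(4),b.round(4),((a+b)/2).round(4),np.linalg.norm(d),np.degrees(np.arctan2(-d[0],d[1])))
p=[B(*q,.05) for q in[(473,137),(702,135),(708,276),(471,281)]]
print('tub',np.mean(p,0).round(4),[np.linalg.norm(p[i]-p[i-1]).round(4) for i in range(4)])
for i,j in((0,1),(3,2)): d=p[i]-p[j];print(np.degrees(np.arctan2(-d[0],d[1])))
print('tips',B(440,208,.068),B(752,202,.068))
o=bot.get_obs();q=o['tool_rot'];m=R.from_quat([q[1],q[2],q[3],q[0]]).as_matrix();print(m.round(3)); print(imaging.read_camera('wrist')['tool_from_camera'].round(3))
```

```text
handle [0.5655 0.2028 0.071 ] [0.5413 0.1186 0.071 ] [0.5534 0.1607 0.071 ] 0.08764710281026017 -16.01186583502949
tub [ 0.5214 -0.207   0.05  ] [np.float64(0.0977), np.float64(0.1564), np.float64(0.0959), np.float64(0.1608)]
1.401544264516329
2.0090327114800157
tips [ 0.51750392 -0.10281772  0.068     ] [ 0.52466663 -0.31275142  0.068     ]
[[ 0.906  0.423 -0.001]
 [ 0.423 -0.906  0.001]
 [-0.    -0.002 -1.   ]]
[[-0.001  0.946  0.324  0.084]
 [ 1.     0.001 -0.001 -0.001]
 [-0.001  0.324 -0.946 -0.143]
 [ 0.     0.     0.     1.   ]]
```

Checks: the handle measures 88 mm against 84 mm, and the box 157x97 mm against 150x92 mm. That agrees well enough for a close look. I'll go above the box first, since it is on the way, then to the lids.

>>> {"name": "carry_out", "arguments": {"targets": [0,8,15,0,2.4,0,17,30,2,4.8,0,17,30,2,4.8,0,17,30,2,4.8,0,17,30,2,4.8,0,17,30,2,4.8,0,17,30,2,4.8,0,17,30,2,4.8,0,17,30,2,4.8,0,17,30,2,4.8,0,17,30,2,4.8,0,17,30,0,4.8,0,17,30,0,4.8,0,17,30,0,4.8,0,8,15,0,2.4,0,0,0,0,0,0,0,0,0,0], "newtons": 40}}

```text
t: 1.85
eef_pos: [0.5218, -0.1924, 0.2511]
tool_rot: [-0.0, 0.694, 0.72, -0.001]
contact_force: [-0.3, -0.1, -0.2]
gripper_width: 1.0
grasp_force: 0.0
```

Run:
```python
from h import *
import pickle
c=cam('wrist'); pickle.dump(c,open('w1.pkl','wb')); save(c,'pics/w1.png'); o=bot.get_obs(); print(o['t'],o['eef_pos'],o['tool_rot'],c['fov_y'])
```

```text
1.9 [ 0.52161374 -0.19321957  0.25113548] [ 2.70797331e-05  6.94176520e-01  7.19804523e-01 -6.38179857e-04] 63.33162683946961
```

View pics/w1.png

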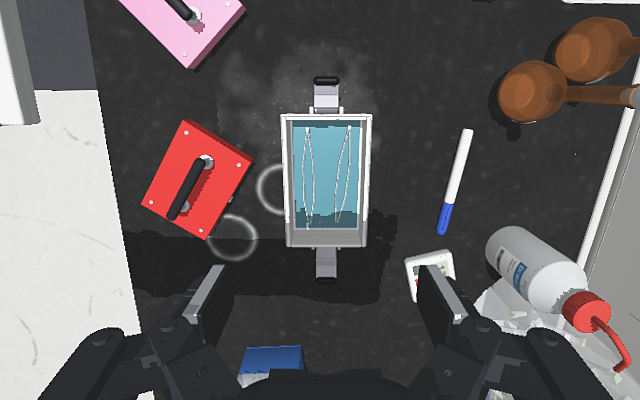

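The wrist view shows the box with rim corners near (281,115), (371,115), (367,247) and (286,247), and latch rolls at (326,80) and (326,279). I'll compute the pose now and move on to the lids, which are about 0.35 m further along +y.

```bash
cat >> h.py <<'E'
from scipy.optimize import least_squares
def fit(c,pts,px,x0):  # planar pose x,y,yaw; pts local with world z
    pts=np.array(pts,float);px=np.array(px,float)
    def W(p):
        s,k=np.sin(p[2]),np.cos(p[2]); return np.c_[p[0]+k*pts[:,0]-s*pts[:,1],p[1]+s*pts[:,0]+k*pts[:,1],pts[:,2]]
    r=least_squares(lambda p:(proj(c,W(p))-px).ravel(),x0); return r.x,(proj(c,W(r.x))-px).round(1).tolist()
E
python3 - <<'E'
from h import *
import pickle
c=pickle.load(open('w1.pkl','rb'))
P=[(-.046,.075,.05),(.046,.075,.05),(.046,-.075,.05),(-.046,-.075,.05)]
x,r=fit(c,P,[(281,115),(371,115),(367,247),(286,247)],[.52,-.21,0]); print('tub',x.round(4),np.degrees(x[2]),r)
for u,v in((326,80),(326,279)): print(atz(c,u,v,.068).round(4))
print(proj(c,[[x[0],x[1],.05]]))
E
```

```text
tub [ 0.5242 -0.2075  0.041 ] 2.347769289540651 [[0.4, 0.5], [-0.2, 0.1], [-1.5, -0.6], [1.4, -0.3]]
[ 0.5197 -0.0989  0.068 ]
[ 0.528  -0.3151  0.068 ]
[[326.24836387 185.29964254]]
```

>>> {"name": "carry_out", "arguments": {"targets": [0,1,12,0,-0.8,0,2,26,0,-1.4,0,2,30,0,-1.4,0,2,30,0,-1.4,0,3,30,0,-1.4,0,3,30,0,-1.4,0,3,30,0,-1.4,0,3,30,0,-1.4,0,3,30,0,-1.4,0,3,30,0,-1.4,0,3,30,0,-1.4,0,2,26,0,-1.4,0,1,12,0,-1.4,0,0,4,0,-0.8,0,0,0,0,0,0,0,0,0,0]}}

```text
t: 3.5
eef_pos: [0.5538, 0.1563, 0.2511]
tool_rot: [0.0, 0.8, 0.6, -0.0]
contact_force: [0.1, -0.6, -0.2]
gripper_width: 1.001
grasp_force: 0.0
```

Run:
```python
from h import *
import pickle
c=cam('wrist'); pickle.dump(c,open('w2.pkl','wb')); save(c,'pics/w2.png'); o=bot.get_obs(); print(o['t'],o['eef_pos'],o['tool_rot'])
```

```text
3.55 [0.55381848 0.15634575 0.25118257] [ 3.85999859e-04  8.00235125e-01  5.99686145e-01 -3.51110894e-04]
```

View pics/w2.png

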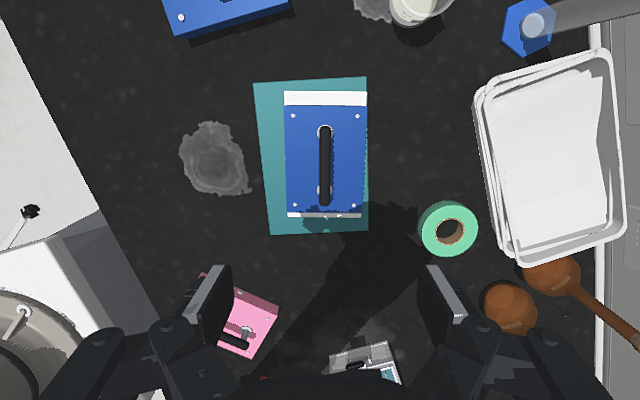

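The wrist view shows the lids square to the tool: handle from (325,125) to (325,206), and cover top corners at about (285,106), (367,106), (367,213) and (286,213).

Run:
```python
from h import *
import pickle
c=pickle.load(open('w2.pkl','rb'))
o=np.radians(-16)
x,r=fit(c,[(0,.042,.071),(0,-.042,.071)],[(325,125),(325,206)],[.55,.16,o]); print('handle',x.round(4),np.degrees(x[2]),r)
x,r=fit(c,[(-.044,.06,.04),(.044,.06,.04),(.044,-.06,.04),(-.044,-.06,.04)],[(285,106),(367,106),(367,213),(286,213)],[.55,.16,o]); print('cover',x.round(4),np.degrees(x[2]),r)
q=bot.get_obs()['tool_rot'];m=R.from_quat([q[1],q[2],q[3],q[0]]).as_matrix();print(m.round(3))
f=c['frame'][80:240,270:385,::-1]; a=cv2.resize(f,None,fx=3.4,fy=3.4,interpolation=cv2.INTER_CUBIC)
w=pickle.load(open('w1.pkl','rb'));b=cv2.resize(w['frame'][70:290,270:382,::-1],(int(112*2.5),550),interpolation=cv2.INTER_CUBIC)
z=np.zeros((550,800,3),np.uint8); z[:a.shape[0],:a.shape[1]]=a; z[:550,450:450+b.shape[1]]=b; cv2.imwrite('pics/cr2.png',z)
```

```text
handle [ 0.557   0.1659 -0.2851] -16.33391754720651 [[-0.0, -0.0], [0.0, 0.0]]
cover [ 0.558   0.1639 -0.2814] -16.121451434629346 [[-0.8, 0.3], [1.0, -0.1], [-2.9, -0.3], [2.7, -0.0]]
[[ 0.281  0.96  -0.   ]
 [ 0.96  -0.281 -0.001]
 [-0.001  0.    -1.   ]]
```

View pics/cr2.png

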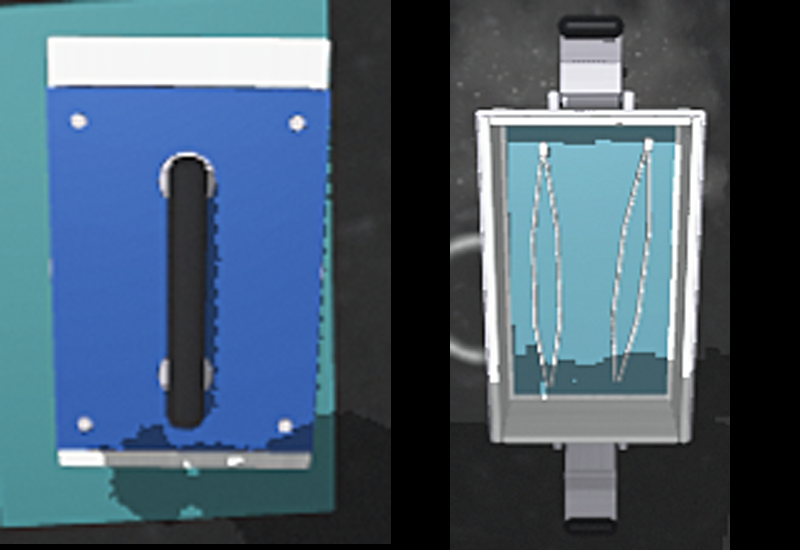

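Refined corners: cover top at (48,88), (330,88), (313,450), (57,450), and box rim at (476,111), (706,111), (692,441), (489,441) in crop pixels.

Run:
```python
from h import *
import pickle
c=pickle.load(open('w2.pkl','rb'));w=pickle.load(open('w1.pkl','rb'))
q=lambda L,s,a,b:[(x/s+a,y/s+b) for x,y in L]
x,r=fit(c,[(-.044,.06,.04),(.044,.06,.04),(.044,-.06,.04),(-.044,-.06,.04)],q([(48,88),(330,88),(313,450),(57,450)],3.4,270,80),[.55,.16,-.28]); print('cover',x.round(4),np.degrees(x[2]),r)
P=[(-.046,.075,.05),(.046,.075,.05),(.046,-.075,.05),(-.046,-.075,.05)]
x,r=fit(w,P,q([(476-450,111),(706-450,111),(692-450,441),(489-450,441)],2.5,270,70),[.52,-.21,0]); print('tub',x.round(4),np.degrees(x[2]),r)
for a,b in[((591,16),(591,38)),((590,514),(590,534))]:
  for u,v in(a,b): print(atz(w,*q([(u-450,v)],2.5,270,70)[0],.067).round(4))
```

```text
cover [ 0.5567  0.1647 -0.2923] -16.74621898153391 [[-0.6, -0.4], [0.2, 0.2], [0.2, 0.4], [0.2, -0.1]]
tub [ 0.5242 -0.2068  0.0373] 2.1356880207096935 [[1.3, 0.2], [-1.3, 0.2], [-1.5, -0.4], [1.5, -0.4]]
[ 0.5199 -0.0956  0.067 ]
[ 0.5202 -0.1035  0.067 ]
[ 0.5278 -0.3112  0.067 ]
[ 0.5282 -0.322   0.067 ]
```

Cover at (0.557, 0.165), yaw -16.6°. Box at (0.524, -0.207), yaw +2.1°, and the latch tips agree with that. I'll descend and grip.

>>> {"name": "carry_out", "arguments": {"targets": [130,1.5,4,-10,-0.3,130,1.5,4.5,-24,0,130,0,0,-28,0,130,0,0,-28,0,130,0,0,-28,0,130,0,0,-28,0,130,0,0,-24,0,130,0,0,-16,0,130,0,0,-11,0,130,0,0,-6,0,130,0,0,0,0,255,0,0,0,0,255,0,0,0,0,255,0,0,0,0,255,0,0,0,0,255,0,0,0,0], "newtons": 60}}

```text
t: 5.15
eef_pos: [0.5569, 0.1672, 0.0492]
tool_rot: [0.0, 0.801, 0.599, 0.001]
contact_force: [-2.4, -0.4, 5.7]
gripper_width: 0.122
grasp_force: 59.4
```

>>> {"name": "carry_out", "arguments": {"targets": [255,0,0,4,0,255,0,0,10,0,255,0,0,18,0,255,0,0,22,0,255,0,0,22,0,255,0,0,18,0,255,0,-6,10,0.5,255,-1,-14,6,1,255,-2,-22,0,1.2,255,-3,-28,0,1.5,255,-3,-30,0,1.5,255,-3,-30,0,1.5,255,-3,-30,0,1.5,255,-3,-30,0,1.5,255,-3,-30,0,1.5,255,-3,-30,0,1.5,255,-3,-30,0,1.5,255,-3,-28,0,1.5,255,-2,-24,0,1.2,255,-1,-18,0,0.7]}}

```text
t: 7.15
eef_pos: [0.5221, -0.1858, 0.1578]
tool_rot: [-0.0, 0.697, 0.717, -0.001]
contact_force: [0.8, -0.1, -3.9]
gripper_width: 0.123
grasp_force: 58.6
```

>>> {"name": "carry_out", "arguments": {"targets": [255,0,-13,0,0.7,255,0,-8,0,0.8,255,0,-3,0,0,255,0,0,0,0,255,0,0,0,0]}}

```text
t: 7.65
eef_pos: [0.5236, -0.2062, 0.1583]
tool_rot: [-0.0, 0.687, 0.726, 0.0]
contact_force: [0.1, -0.3, -4.1]
gripper_width: 0.121
grasp_force: 58.6
```

Run:
```python
from h import *
import pickle
c=cam('wrist'); pickle.dump(c,open('w3.pkl','wb')); save(c,'pics/w3.png'); o=bot.get_obs(); print(o['t'],o['eef_pos'],o['tool_rot'],o['contact_force'],o['torque'])
s=cam('side'); pickle.dump(s,open('s3.pkl','wb')); p=proj(s,[[.524,-.207,.1]])[0].astype(int); print(p)
a=s['frame'][max(p[1]-75,0):p[1]+75,p[0]-75:p[0]+85,::-1]
f=cv2.resize(c['frame'][:,:,::-1][80:260,240:420],(560,560),interpolation=cv2.INTER_CUBIC); z=np.zeros((600,800,3),np.uint8); z[:560,:560]=f; a=cv2.resize(a,(240,225)); z[:225,560:]=a
cv2.imwrite('pics/w3c.png',z)
```

```text
7.7 [ 0.52366099 -0.20607707  0.15830031] [-1.90961218e-04  6.87070725e-01  7.26590503e-01  1.53315389e-04] [ 1.20299574 -0.10584746 -4.15676967] [ 0.03644885 -0.0052542  -0.01620788]
[358 257]
```

View pics/w3c.png

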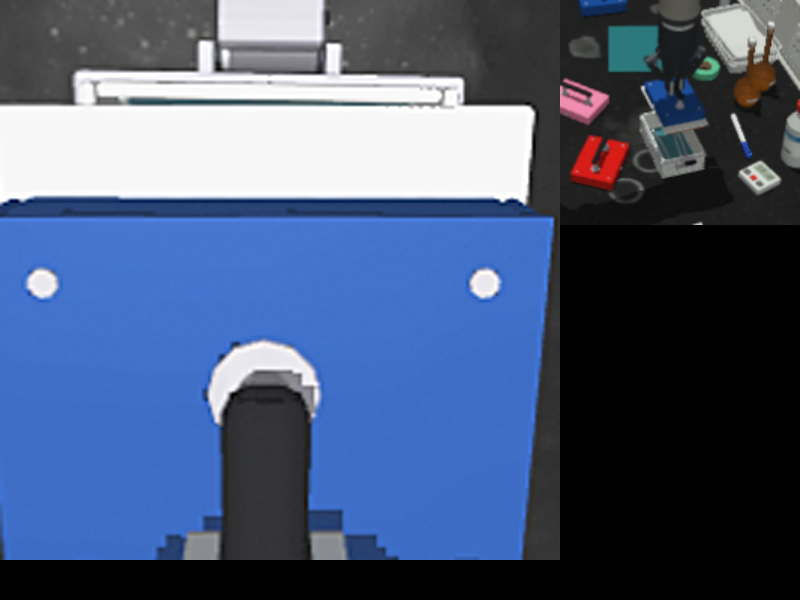

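The lid pair hangs level. Flange front corners are at (534,107) and off-crop to the left, and the box's rim behind spans (75,73) to (463,80), so the lid is turned about 1° too far. I'll get the left edges with code and compute the correction.

Run:
```python
from h import *
import pickle
c=pickle.load(open('w3.pkl','rb')); f=c['frame'].astype(int)
for v in (117,125,135): 
    m=np.where(f[v,200:450].min(1)>200)[0]+200; print(v,m.min(),m.max())
for v in (150,160,170):
    b=f[v,180:450]; m=np.where((b[:,2]-b[:,0]>70))[0]+180; print(v,m.min(),m.max())
for u in (250,300,380): 
    b=f[90:165,u]; print(u,np.where(b.min(1)>200)[0].min()+90, np.where(b[:,2]-b[:,0]>100)[0].min()+90)
z=.1271; A=(411.9,114.2)
# left flange edge extrapolated by symmetric rows
l=np.polyfit([117,125,135],[ (np.where(f[v,200:450].min(1)>200)[0]+200).min() for v in (117,125,135)],1); B=(np.polyval(l,114.2),114.2); print(B)
x,r=fit(c,[(.046,.075,z),(-.046,.075,z)],[A,B],[.524,-.207,.05]); print('lid',x.round(4),np.degrees(x[2]),r)
q=lambda x,y:(x/3.111+240,y/3.111+80)
x,r=fit(c,[(-.046,.075,.05),(.046,.075,.05)],[q(75,73),q(464,79)],[.524,-.207,.05]); print('tub',x.round(4),np.degrees(x[2]),r)
```

```text
117 237 411
125 238 410
135 238 409
150 231 417
160 232 416
170 233 415
250 114 150
300 103 150
380 105 150
(np.float64(237.05573770491793), 114.2)
lid [ 0.5239 -0.2087  0.0549] 3.1459368617684613 [[0.9, 0.1], [-0.9, 0.1]]
tub [ 0.5243 -0.2067  0.0402] 2.3011387180386307 [[0.8, -0.0], [-0.8, -0.1]]
```

Correction: +0.5 mm x, +2 mm y, -0.9° turn. Then I'll lower to just above entry and go in slowly.

>>> {"name": "carry_out", "arguments": {"targets": [255,0.5,2,-6,-0.9,255,0,0,-12,0,255,0,0,-14,0,255,0,0,-12,0,255,0,0,-8,0,255,0,0,-4,0,255,0,0,-3,0,255,0,0,-3,0,255,0,0,-2,0,255,0,0,-2,0,255,0,0,0,0]}}

```text
t: 8.85
eef_pos: [0.524, -0.2052, 0.0923]
tool_rot: [-0.0, 0.693, 0.721, -0.0]
contact_force: [-0.8, -0.5, -2.8]
gripper_width: 0.126
grasp_force: 58.6
```

>>> {"name": "carry_out", "arguments": {"targets": [255,0,0,-1.5,0,255,0,0,-1.5,0,255,0,0,-1.5,0,255,0,0,-1.5,0,255,0,0,-1,0,255,0,0,-1,0,255,0,0,0,0]}}

```text
t: 9.55
eef_pos: [0.5237, -0.2052, 0.0852]
tool_rot: [-0.0, 0.693, 0.721, -0.001]
contact_force: [-5.5, 0.7, 7.0]
gripper_width: 0.126
grasp_force: 60.1
```

>>> {"name": "carry_out", "arguments": {"targets": [255,0,0,-1.5,0,255,0,0,-1.5,0,255,0,0,0,0]}}

```text
t: 9.85
eef_pos: [0.5238, -0.2052, 0.0851]
tool_rot: [0.0, 0.693, 0.721, -0.001]
contact_force: [-15.4, 3.9, 34.5]
gripper_width: 0.127
grasp_force: 63.7
```

Seated: it stops firm at the expected height of 0.085. I'll relax, release, rise, and check.

>>> {"name": "carry_out", "arguments": {"targets": [255,0,0,1.5,0,255,0,0,1,0,255,0,0,0,0,130,0,0,0,0,130,0,0,0,0,130,0,0,0,0,130,0,0,4,0,130,0,0,12,0,130,0,0,18,0,130,0,0,18,0,130,0,5,12,0,130,0,12,6,0,130,0,12,0,0,130,0,5,0,0,130,0,0,0,0]}}

```text
t: 11.35
eef_pos: [0.5237, -0.1693, 0.1532]
tool_rot: [-0.001, 0.692, 0.722, -0.0]
contact_force: [0.1, -0.1, 0.5]
gripper_width: 0.487
grasp_force: 0.0
```

Run:
```python
from h import *
import pickle
c=cam('wrist'); pickle.dump(c,open('w4.pkl','wb')); s=cam('side'); pickle.dump(s,open('s4.pkl','wb')); o=bot.get_obs(); print(o['t'],o['eef_pos'],o['tool_rot'],o['contact_force'])
f=cv2.resize(c['frame'][:,:,::-1][40:340,220:430],(420,600),interpolation=cv2.INTER_CUBIC)
p=proj(s,[[.524,-.207,.05]])[0].astype(int)
a=cv2.resize(s['frame'][p[1]-45:p[1]+45,p[0]-45:p[0]+50,::-1],(380,360),interpolation=cv2.INTER_CUBIC)
z=np.zeros((600,800,3),np.uint8); z[:,:420]=f; z[:360,420:]=a; cv2.imwrite('pics/w4.png',z); print(p)
```

```text
11.45 [ 0.52365341 -0.17100265  0.15314113] [-4.84529577e-04  6.93060812e-01  7.20878872e-01 -3.56373049e-04] [-0.40740614 -0.15617905 -0.75086086]
[357 269]
```

View pics/w4.png

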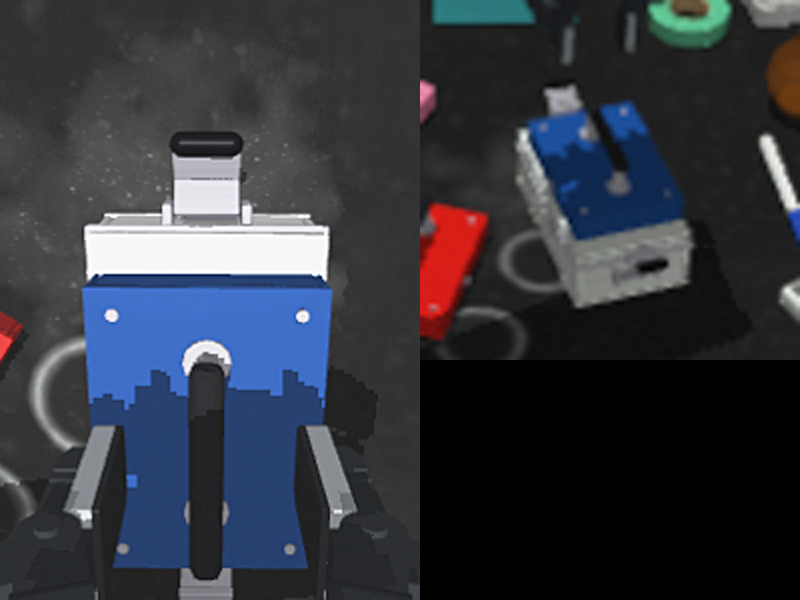

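The lid is flush on the rim, the cover is still nested and both latches are still open, with the +y roll at crop (206,144). Next I'll go outside the +y latch with the fingers shut.

>>> {"name": "carry_out", "arguments": {"targets": [255,0,10,0,0,255,-1,22,0,0,255,-1,28,0,0,255,-1,26,0,0,255,-1,14,0,0,255,0,5,-6,0,255,0,0,-18,0,255,0,0,-25,0,255,0,0,-24,0,255,0,0,-14,0,255,0,0,-6,0,255,0,0,0,0], "newtons": 20}}

```text
t: 12.65
eef_pos: [0.5197, -0.0666, 0.0602]
tool_rot: [-0.0, 0.693, 0.721, -0.0]
contact_force: [-0.4, 0.0, 1.1]
gripper_width: 0.0
grasp_force: 0.0
```

>>> {"name": "carry_out", "arguments": {"targets": [255,0,-6,0,0,255,0,-6,0,0,255,0,-5,0,0,255,0,-4,0,0,255,0,-3,0,0,255,0,-3,0,0,255,0,-3,0,0,255,0,-3,0,0,255,0,0,0,0]}}

```text
t: 13.55
eef_pos: [0.52, -0.0999, 0.0607]
tool_rot: [0.0, 0.694, 0.72, -0.0]
contact_force: [0.0, 0.2, -0.8]
gripper_width: -0.001
grasp_force: 0.0
```

>>> {"name": "carry_out", "arguments": {"targets": [255,0,-2,0,0,255,0,-2,0,0,255,0,-2,0,0,255,0,0,0,0]}}

```text
t: 13.95
eef_pos: [0.52, -0.1056, 0.0608]
tool_rot: [0.0, 0.693, 0.721, -0.0]
contact_force: [-0.3, 0.1, -0.3]
gripper_width: 0.003
grasp_force: 0.1
```

>>> {"name": "carry_out", "arguments": {"targets": [255,0,-2,0,0,255,0,-1.5,0,0,255,0,-1.5,0,0]}}

```text
t: 14.25
eef_pos: [0.5201, -0.1088, 0.0609]
tool_rot: [-0.0, 0.693, 0.721, 0.001]
contact_force: [0.1, 8.3, 1.6]
gripper_width: -0.003
grasp_force: 3.8
```

>>> {"name": "carry_out", "arguments": {"targets": [255,0,-1,0,0,255,0,-1,0,0,255,0,0,0,0]}}

```text
t: 14.55
eef_pos: [0.5201, -0.109, 0.0609]
tool_rot: [-0.001, 0.692, 0.722, 0.001]
contact_force: [-0.7, 8.8, 2.3]
gripper_width: 0.001
grasp_force: 4.6
```

>>> {"name": "carry_out", "arguments": {"targets": [255,0,-2,0,0,255,0,-2,0,0,255,0,0,0,0]}}

```text
t: 14.85
eef_pos: [0.5202, -0.1096, 0.0609]
tool_rot: [-0.002, 0.691, 0.722, 0.002]
contact_force: [-2.0, 17.3, 3.8]
gripper_width: -0.001
grasp_force: 8.7
```

Run:
```python
from h import *
import pickle
c=cam('wrist'); s=cam('side'); t=cam('top'); pickle.dump((c,s,t),open('w5.pkl','wb')); print(bot.get_obs()['eef_pos'])
f=cv2.resize(c['frame'][:,:,::-1][100:400,200:440],(480,600),interpolation=cv2.INTER_CUBIC)
p=proj(s,[[.524,-.15,.05]])[0].astype(int)
a=cv2.resize(s['frame'][p[1]-40:p[1]+40,p[0]-40:p[0]+40,::-1],(320,320),interpolation=cv2.INTER_CUBIC)
p=proj(t,[[.524,-.207,.05]])[0].astype(int)
b=cv2.resize(t['frame'][p[1]-30:p[1]+30,p[0]-35:p[0]+35,::-1],(320,274),interpolation=cv2.INTER_CUBIC)
z=np.zeros((600,800,3),np.uint8); z[:,:480]=f; z[:320,480:]=a; z[320:594,480:]=b; cv2.imwrite('pics/w5.png',z)
```

```text
[ 0.5201693  -0.10954088  0.06093383]
```

View pics/w5.png

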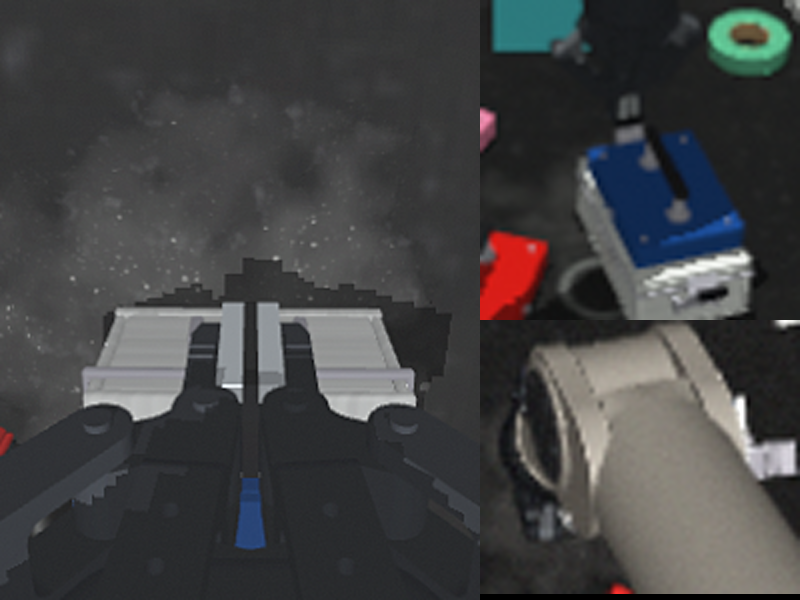

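The +y latch reached a firm stop at 17 N, far above the 2 N that moves it. The side inset shows its plate standing upright at the lid edge beside the finger. I'll back off, rise, and cross to the -y end.

>>> {"name": "carry_out", "arguments": {"targets": [255,0,6,0,0,255,0,10,0,0,255,0,8,6,0,255,0,0,18,0,255,0,0,26,0,255,0,0,26,0,255,0,-8,15,0,255,1,-24,4,0,255,1,-32,0,0,255,1,-36,0,0,255,1,-36,0,0,255,1,-36,0,0,255,1,-34,0,0,255,1,-28,0,0,255,1,-16,0,0,255,1,-5,0,0,255,0,0,0,0]}}

```text
t: 16.7
eef_pos: [0.5292, -0.3467, 0.1558]
tool_rot: [-0.0, 0.693, 0.721, 0.0]
contact_force: [-0.1, 1.0, -0.1]
gripper_width: 0.002
grasp_force: 0.0
```

>>> {"name": "carry_out", "arguments": {"targets": [255,0,0,-8,0,255,0,0,-20,0,255,0,0,-26,0,255,0,0,-24,0,255,0,0,-12,0,255,0,0,-5,0,255,0,4,0,0,255,0,6,0,0,255,0,6,0,0,255,0,5,0,0,255,0,4,0,0,255,0,3,0,0,255,0,3,0,0,255,0,2,0,0,255,0,2,0,0,255,0,2,0,0,255,0,0,0,0]}}

```text
t: 18.4
eef_pos: [0.529, -0.3096, 0.0607]
tool_rot: [-0.0, 0.693, 0.721, 0.0]
contact_force: [-0.1, -0.7, -0.8]
gripper_width: 0.0
grasp_force: 0.1
```

>>> {"name": "carry_out", "arguments": {"targets": [255,0,2,0,0,255,0,2,0,0,255,0,2,0,0,255,0,0,0,0]}}

```text
t: 18.8
eef_pos: [0.5288, -0.3086, 0.061]
tool_rot: [0.002, 0.694, 0.72, -0.001]
contact_force: [1.0, -11.7, -3.4]
gripper_width: -0.005
grasp_force: 5.6
```

Both stops are symmetric about y = -0.209, at ±99.7 mm (90 mm roll plus about 10 mm of finger), so both latches are upright. I'll press a little more to match the other side, then back off.

>>> {"name": "carry_out", "arguments": {"targets": [255,0,2,0,0,255,0,1,0,0,255,0,0,0,0]}}

```text
t: 19.1
eef_pos: [0.5288, -0.3083, 0.0611]
tool_rot: [0.004, 0.695, 0.719, -0.002]
contact_force: [2.4, -16.5, -5.6]
gripper_width: 0.002
grasp_force: 8.4
```

>>> {"name": "carry_out", "arguments": {"targets": [255,0,-6,0,0,255,0,-10,0,0,255,0,-8,6,0,255,0,0,18,0,255,0,0,26,0,255,0,0,26,0,255,0,8,15,0,130,0,24,4,0,130,-1,30,0,0,130,-1,30,0,0,130,-1,22,0,0,130,-1,10,0,0,130,0,4,0,0,130,0,0,0,0]}}

```text
t: 20.5
eef_pos: [0.525, -0.1973, 0.1558]
tool_rot: [0.0, 0.693, 0.721, -0.0]
contact_force: [-0.4, -0.5, -0.2]
gripper_width: 0.49
grasp_force: 0.0
```

Run:
```python
from h import *
import pickle
c=cam('wrist'); s=cam('side'); pickle.dump((c,s),open('w6.pkl','wb')); o=bot.get_obs();print(o['eef_pos'],o['tool_rot'])
f=cv2.resize(c['frame'][:,:,::-1][80:400,200:440],(450,600),interpolation=cv2.INTER_CUBIC)
p=proj(s,[[.524,-.207,.05]])[0].astype(int)
a=cv2.resize(s['frame'][p[1]-45:p[1]+45,p[0]-45:p[0]+45,::-1],(350,350),interpolation=cv2.INTER_CUBIC)
z=np.zeros((600,800,3),np.uint8); z[:,:450]=f; z[:350,450:]=a; cv2.imwrite('pics/w6.png',z)
y=np.array([-.038,.999,0]);x=np.array([.999,.038,0]);C=np.array([.5242,-.208,0]);Z=np.array([0,0,1.])
for d in(1,-1): print(proj(c,C+d*y*.085+.075*Z),proj(s,C+d*y*.085+.075*Z)-p)
```

```text
[ 0.52494759 -0.19851841  0.15569235] [ 9.81530004e-05  6.93866634e-01  7.20103488e-01 -2.25321546e-04]
[[322.44126025 105.98456739]] [[ -7.32445978 -22.30401882]]
[[322.8808129  318.17450152]] [[10.90486979 12.74572051]]
```

View pics/w6.png

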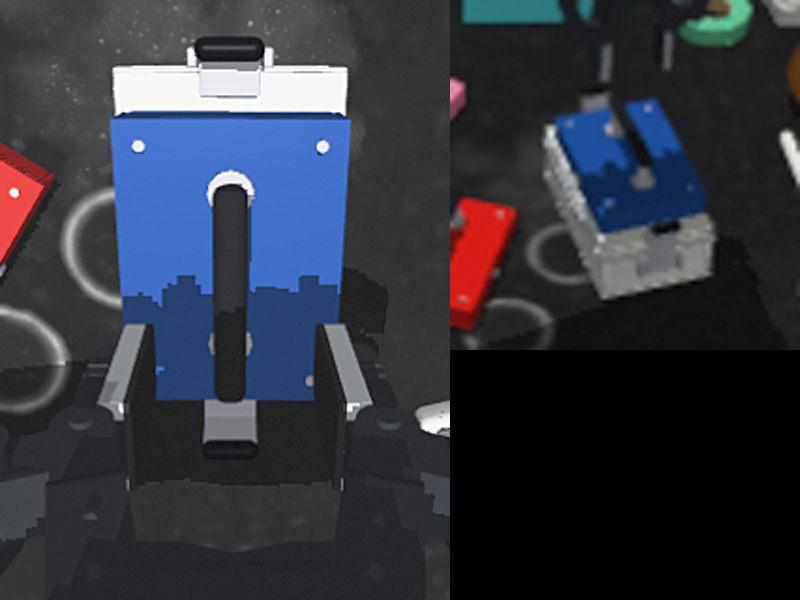

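Both hooks lie over the flange, with rolls at (322,106) and (322,320), as predicted for upright latches. I'll regrip the handle.

>>> {"name": "carry_out", "arguments": {"targets": [130,-1,-3,-6,0,130,0,-4,-12,0,130,0,0,-16,0,130,0,0,-16,0,130,0,0,-11,0,130,0,0,-6,0,130,0,0,-2,0,130,0,0,0,0,255,0,0,0,0,255,0,0,0,0,255,0,0,0,0,255,0,0,0,0,255,0,0,0,0], "newtons": 80}}

```text
t: 21.9
eef_pos: [0.5244, -0.2043, 0.0876]
tool_rot: [0.001, 0.693, 0.721, 0.0]
contact_force: [-2.4, 0.9, 5.9]
gripper_width: 0.119
grasp_force: 78.6
```

>>> {"name": "carry_out", "arguments": {"targets": [255,0,0,1,0,255,0,0,1,0,255,0,0,1,0,255,0,0,1,0,255,0,0,1,0,255,0,0,1,0,255,0,0,1,0,255,0,0,1,0,255,0,0,1,0,255,0,0,1,0,255,0,0,1,0,255,0,0,0,0]}}

```text
t: 23.1
eef_pos: [0.5245, -0.2042, 0.0981]
tool_rot: [0.0, 0.693, 0.721, 0.0]
contact_force: [-0.3, 0.0, -3.3]
gripper_width: 0.119
grasp_force: 79.2
```

>>> {"name": "carry_out", "arguments": {"targets": [255,0,0,2,0,255,0,0,4,0,255,0,0,7,0,255,0,0,10,0,255,0,0,12,0,255,0,0,13,0,255,0,0,13,0,255,0,0,11,0,255,0,0,8,0,255,0,0,5,0,255,0,0,3,0,255,0,0,1,0,255,0,0,0,0,255,0,0,0,0,255,0,0,0,0,255,0,0,0,0]}}

```text
t: 24.7
eef_pos: [0.5239, -0.2041, 0.1865]
tool_rot: [-0.0, 0.693, 0.721, -0.0]
contact_force: [0.2, 0.1, -2.5]
gripper_width: 0.12
grasp_force: 79.2
```

Run:
```python
from h import *
c=cam('wrist'); s=cam('side'); o=bot.get_obs();print(o['t'],o['eef_pos'],o['contact_force'],o['torque'],np.abs(o['joint_vel']).max())
p=proj(s,[[.524,-.207,.1]])[0].astype(int)
a=cv2.resize(s['frame'][p[1]-60:p[1]+60,p[0]-50:p[0]+50,::-1],(500,600),interpolation=cv2.INTER_CUBIC)
b=cv2.resize(c['frame'][:,:,::-1][0:400,220:430],(300,571),interpolation=cv2.INTER_AREA)
z=np.zeros((600,800,3),np.uint8); z[:,:500]=a; z[:571,500:]=b; cv2.imwrite('pics/fin.png',z)
```

```text
24.8 [ 0.52399024 -0.2041161   0.1866509 ] [ 0.84349565  0.81578503 -1.98417794] [0.01334607 0.06015929 0.0132035 ] 0.00194553444983324
```

View pics/fin.png

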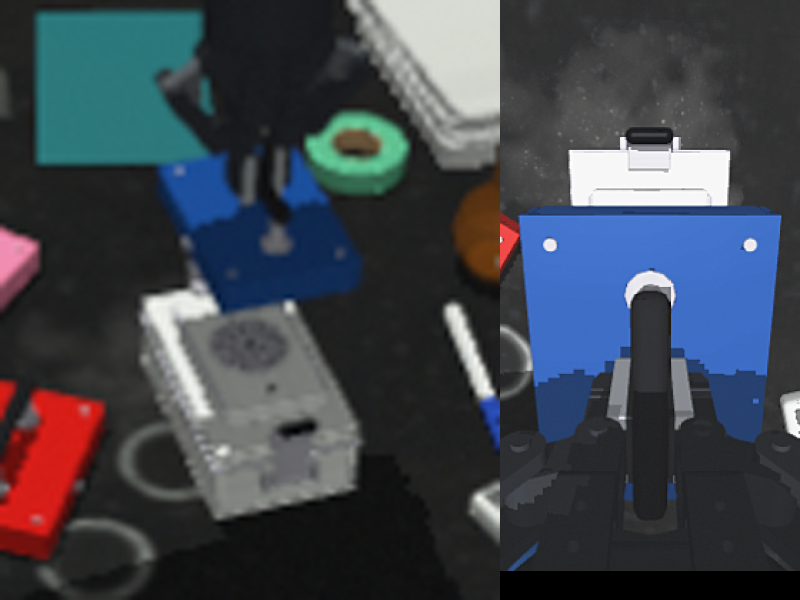

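The cover hangs level about 100 mm up. The inner lid is seated with its vents exposed and both latches are upright. I'm handing in.

```bash
python3 -c "
from station import bot
print(bot.hand_in())"
```

```text
the job is handed in; nothing more can be done
None
```

Job handed in at about 25 s: the inner lid is seated, both latches are upright and hooked over its rim, and the blue cover is held level about 100 mm above the box with the bystanders untouched; the hand-in returned no verdict.

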